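Hold a walnut block in the bench hook for sawing

TASK

Get the small dark walnut block ready for a saw cut on the bench hook: lay it flat on the bed with a long side flush along the fence and one end up against the little stop block. Then hold it there by pushing on it diagonally, down and toward the fence, firmly enough that it presses on both the bed and the fence, and finish the program while still pushing. Leave the pale lime block and the eraser where they are.

Things in the scene. Friction and masses are not known exactly. Their poses are not given: they have to be found in the camera images.
- walnut_block: the workpiece: a dark brown rectangular wooden block, loose, 40 mm (its x) by 58 mm (its y) by 26 mm high (its z), about 0.04 kg. Origin at the centre of its underside. Lies flat on the table (z = 0) at the start, at any yaw within 1.2 rad either way. A 40 mm grasp across its x fits the gripper.
- bench_hook: the bench hook, fixed to the table: a white-topped board 180 mm (its x) by 240 mm (its y), origin at the centre of its underside, its x axis pointing to the fence (roughly away from the robot, yaw within 0.25 rad), z up. The flat bed's top is 18 mm above the table. The fence stands along the whole far edge, the stop near the fence's left part; the rest of the bed is clear.
- bed: the flat white laminate bed of the bench hook, waxed and slippery (friction about 0.25; bare wood elsewhere about 0.6); same frame as bench_hook, top face at its z = 18 mm.
- fence: the fence: a straight wooden bar 25 mm thick, along the bed's far edge over its full 240 mm, 30 mm high above the bed, with a 2 mm saw kerf through it. Same frame as bench_hook; its working face (towards the robot) lies at x = 65 mm, along y.
- stop: the end stop: a small dark wooden block 45 mm (x) by 25 mm (y), 20 mm high above the bed, screwed to the bed against the fence. Same frame as bench_hook; it spans x = 20 to 65 mm and its working face, looking to -y, lies at y = 60 mm.
- corner (a point): the inner corner where the fence's working face, the stop's working face and the bed's top meet; axes as bench_hook (x into the fence, y into the stop, z up). A block seated in the corner has its origin at x = -20 mm, y = -29 mm, z = 0 here.
- lime_block: a pale wooden block, loose, 34 x 72 x 18 mm, origin at the centre of its underside; not to be moved. It, the walnut block and the eraser swap places from start to start.
- eraser: a blue and white eraser, loose, 21 x 42 x 12 mm, origin at the centre of its underside; not to be moved.
Things that resemble listed ones, but are neither listed nor needed, are in the scene too. Leave any orange or purple look-alike of the walnut_block alone.

How it is judged:
By the outcome, as a careful person would: the job done as asked, in the order asked, and still so for the second after the job is handed in, while the arm keeps its last pose, push and grip.
It also fails if it takes over 64 s, if anything falls off the work surface, if the arm or the gripper's body presses on something with over 40 N, if the wrist force passes 120 N, or if a joint passes its speed limit or range.

ROBOT

A 7-joint arm with a two-finger parallel gripper is mounted at the origin on a cart in front of the work surface, level with it; the furniture and walls round the work are solid. World frame = base frame: x ahead of the robot, y to its left, z up, the work surface at z = 0. Lengths are in m, angles in rad, forces in N, time in s.
With the tool pointing down it reaches from about 0.4 to 0.9 m from the base axis. Payload 5.5 kg.
Tool frame: the origin (TCP) lies midway between the tips of the shut fingers; the grasp point (between the pads) lies 19 mm behind it; z points along the fingers, y is the line along which they close (so a half turn about z gives the same grasp; the last joint's range is limited). The gripper opens to 85 mm and grips with 20 to 120 N. Pads are 22 mm wide; open, the fingers measure 114 mm over their backs; the gripper's body (76 mm by 85 mm) begins 54 mm behind the grasp point. The pads swing forward as they close: fully open they stand 13 mm farther back than shut.
Start: joints at [-0.996, 0.501, -0.427, 1.55, 0.221, 1.138, -0.21], TCP at [0.199, 0.619, 0.231] pointing down, gripper open.
Joint ranges: [-2.88, 2.88], [-0.31, 2.03], [-1.54, 1.56], [0.2, 2.42], [-1.41, 4.55], [0.19, 2.02], [-2.57, 2.57]. Speed limits (rad/s): [2.57, 2.57, 3.14, 3.14, 3.14, 3.14, 3.14].

INTERFACE

Orientations are given as a rotation vector (axis times angle).
In Python, from workcell import robot gives the robot as it stands. The module is installed in compiled form; this text tells all that it offers.
- The arm moves only by the tool apply_moves, never from a script. Its argument "increments" is a list of rows, each a list of 2 entries, a list of its own where there are three numbers: the shift along the tool's x, y, z as a fraction of full scale, then the turn about the tool's z as a fraction of full scale. A call has exactly 5 rows; each row is the pose to reach, as a shift and turn from the pose commanded when the call began, along the tool's axes at that moment; what a row does not reach only later rows make up. Full scale, the value 1, is 0.12 m for a shift and 120 degrees for a turn. A row lasts 1/10 s, in which the tool goes at most 50 mm and 8.59 degrees, less where a joint would pass 70% of its speed; a pose out of reach is approached as far as the arm can. A call with a number of a shift or a turn outside -1 to 1 is refused whole. A call with a gripper value outside its range is refused whole. "gripper" is the opening, from 0 (shut) to 1 (fully open), set as the call begins (left out, the last holds). The fingers move at their own pace and stop on an object; "squeeze" is the grip in N (left out, the last holds). Time passes only in rows, so rows that repeat a pose let the fingers close, or fill a call up. It gives the time, the measured TCP pose, the force, the opening and the grip force at its end, in the units of the state.
- robot.get_state(): the state, without advancing time (a new reading comes with each control period).
- robot.grab_frame(name): name is "scene" or "top"; returns the picture (384x512x3 uint8, red, green, blue); there is no depth.
- robot.calibration(name): a dict with "mtx" (3x3 intrinsics, pixels), "distortion" ([k1, k2, p1, p2, k3] as OpenCV has them; the pictures are not rectified), "extrinsics" (4x4, takes a point from camera to world coordinates). Camera axes: x right, y up, looking along -z (the intrinsics and any distortion apply to the point x, -y, -z); pixel columns grow to the right and rows downward; lengths in m; the calibration is good to about 2 mm. A picture is of the moment at which its call begins. calibration takes no time and is no camera call.
- robot.finish_job(): hands the job in; it is judged then, once.
The state is a dict: "t": time; "joint_positions": joint angles; "joint_velocities": joint speeds; "joint_efforts": joint torques, N m; "tool_pos": TCP position; "tool_rot": TCP orientation; "contact_force": force on the tool from outside, world axes, zero at the start; "torque": the same for the moment, N m; "opening": finger opening in m; "finger_force": force on a finger pad.
Only numpy, scipy, OpenCV 4.12 (cv2) and the standard library are available. Lean on these libraries where they do the work, as an engineer would, in place of code of your own. Each camera call takes 0.05 s, during which the arm holds its last target. There are 200 camera calls.

## Working session

There is one attempt and no reset: what is moved stays moved. The work goes in short steps, Python scripts to look and compute and a tool call to move; the robot and the scene stay as the last step left them, time stands still between calls to the robot, and variables do not carry over. Pictures are saved under pics/ and viewed, at most 10 in all, crops included, and the job is handed in when it is done.

Besides the shell and the picture viewer there is one more tool, called as a command line: name --argument value ..., lists and objects as JSON in quotes. apply_moves: Moves the arm, as the interface text tells. Shift numbers are shares of 0.12 m and turn numbers shares of 120 degrees, none past 1 either way. Its arguments: {"type":"object","properties":{"increments":{"type":"array","items":{"type":"array"}},"gripper":{"type":"number"},"squeeze":{"type":"number"}},"required":["increments"]}

```bash
mkdir -p pics
python3 - <<'E'
from workcell import robot
import cv2,numpy as np
for n in("scene","top"):
    cv2.imwrite(f"pics/{n}0.png",robot.grab_frame(n)[:,:,::-1])
    c=robot.calibration(n);print(n,c["mtx"],c["distortion"],np.round(c["extrinsics"],3))
s=robot.get_state();print({k:np.round(v,3) for k,v in s.items()})
E
```

```text
scene [[450.29528057   0.         260.66479313]
 [  0.         450.29528057 193.687175  ]
 [  0.           0.           1.        ]] [0.05454353 0.         0.         0.         0.        ] [[ 0.882  0.291 -0.371  0.16 ]
 [-0.471  0.507 -0.722 -0.784]
 [-0.022  0.811  0.585  0.622]
 [ 0.     0.     0.     1.   ]]
top [[412.02173467   0.         254.47645739]
 [  0.         412.02173467 189.66254615]
 [  0.           0.           1.        ]] [-0.11751805  0.          0.          0.          0.        ] [[-0.095  0.974 -0.204  0.349]
 [-0.996 -0.092  0.022 -0.074]
 [ 0.003  0.206  0.979  0.991]
 [ 0.     0.     0.     1.   ]]
{'t': np.float64(0.1), 'joint_positions': array([-0.996,  0.502, -0.427,  1.551,  0.221,  1.138, -0.21 ]), 'joint_velocities': array([ 0.   , -0.002, -0.003, -0.002,  0.001, -0.002, -0.001]), 'joint_efforts': array([-1.1000e-02, -5.7082e+01, -5.8380e+00, -2.8175e+01,  1.1000e-02,
        6.0000e-03, -0.0000e+00]), 'tool_pos': array([0.199, 0.618, 0.23 ]), 'tool_rot': array([-4.880e-01, -3.103e+00,  3.000e-03]), 'contact_force': array([0.13 , 0.431, 0.175]), 'torque': array([-0.004, -0.016, -0.001]), 'finger_force': np.float64(0.0), 'opening': np.float64(0.085)}
```

View pics/top0.png

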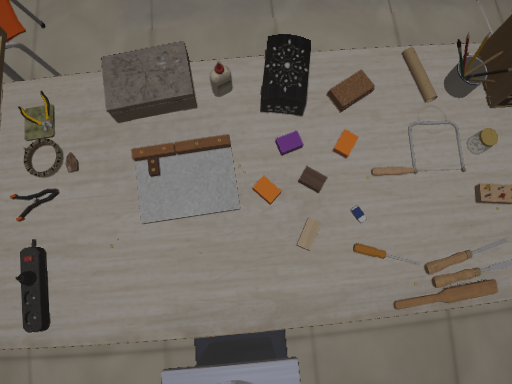

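View pics/scene0.png

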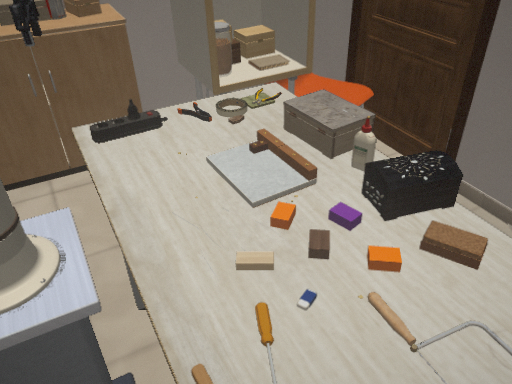

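The top view shows the bench hook at about (185,180), with the fence at the far edge (182,147) and the stop at (154,166). Walnut candidates:
- **Dark brown block at (313,179):** fits in colour, size and plainness.
- **Textured brick at (351,90):** too large and too light.
- **Orange blocks at (267,190) and (346,143), purple at (289,142):** look-alikes, to be left alone.

The lime block is at (308,234) and the eraser at (358,214). I'll confirm the walnut in a crop and measure.

```bash
cat > h.py <<'E'
import cv2,numpy as np
from workcell import robot
def ray(name,uv):
    c=robot.calibration(name);E=np.array(c["extrinsics"])
    p=cv2.undistortPoints(np.array(uv,float).reshape(-1,1,2),np.array(c["mtx"]),np.array(c["distortion"])).reshape(-1,2)
    d=np.c_[p[:,0],-p[:,1],-np.ones(len(p))]@E[:3,:3].T
    return E[:3,3],d
def plane(name,uv,z):
    o,d=ray(name,uv);return o+d*((z-o[2])/d[:,2])[:,None]
def proj(name,P):
    c=robot.calibration(name);E=np.array(c["extrinsics"])
    q=(np.atleast_2d(P)-E[:3,3])@E[:3,:3];q=q*[1,-1,-1]
    return cv2.projectPoints(q,np.zeros(3),np.zeros(3),np.array(c["mtx"]),np.array(c["distortion"]))[0].reshape(-1,2)
E
python3 - <<'E'
from h import *
t=cv2.imread("pics/top0.png");s=cv2.imread("pics/scene0.png")
a=cv2.resize(t[125:230,125:245],(480,420),interpolation=cv2.INTER_CUBIC)
b=cv2.resize(t[150:220,290:340],(300,420),interpolation=cv2.INTER_CUBIC)
cv2.imwrite("pics/crop1.png",np.hstack([a,b]))
a=cv2.resize(s[120:210,200:325],(500,360),interpolation=cv2.INTER_CUBIC)
b=cv2.resize(s[215:275,295:345],(300,360),interpolation=cv2.INTER_CUBIC)
cv2.imwrite("pics/crop2.png",np.hstack([a,b]))
for n,im,c in(("top",t,(313,179)),("scene",s,(319,243))):
    hsv=cv2.cvtColor(im,cv2.COLOR_BGR2HSV);print(n,hsv[c[1],c[0]])
    m=(hsv[:,:,2]<110).astype(np.uint8)
    k,l,st,ce=cv2.connectedComponentsWithStats(m);i=l[c[1],c[0]]
    cn=max(cv2.findContours((l==i).astype(np.uint8),0,1)[0],key=cv2.contourArea)
    r=cv2.minAreaRect(cn);print(st[i],r)
    print(np.round(plane(n,cv2.boxPoints(r),.026),4).tolist())
    print(np.round(plane(n,[ce[i]],.02),4))
E
```

```text
top [11 92 75]
[298 166  30  27 463] ((312.2123107910156, 179.117919921875), (24.962045669555664, 18.842945098876953), 29.05460548400879)
[[0.5618, -0.1991, 0.026], [0.6005, -0.226, 0.026], [0.5655, -0.2752, 0.026], [0.5273, -0.2478, 0.026]]
[[ 0.5649 -0.238   0.02  ]]
scene [ 12  89 112]
[     0      0    512    384 124164] ((255.49996948242188, 191.49996948242188), (510.99993896484375, 382.99993896484375), -0.0)
[[-0.0019, -0.2706, 0.026], [0.1494, 2.2898, 0.026], [2.4162, 0.7936, 0.026], [0.6276, -0.6185, 0.026]]
[[ 0.4694 -0.1576  0.02  ]]
```

View pics/crop1.png

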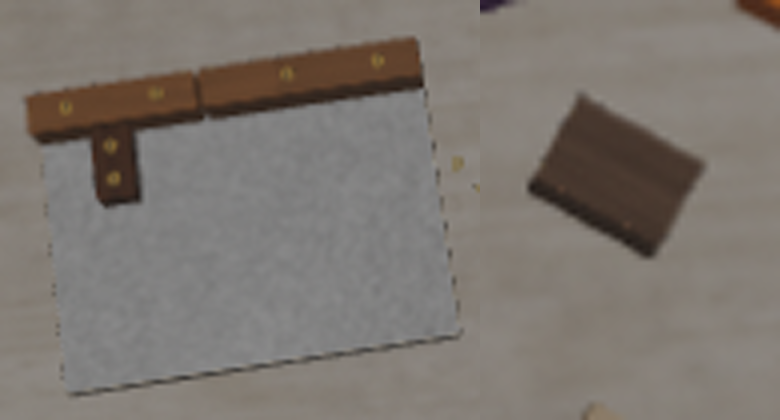

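View pics/crop2.png

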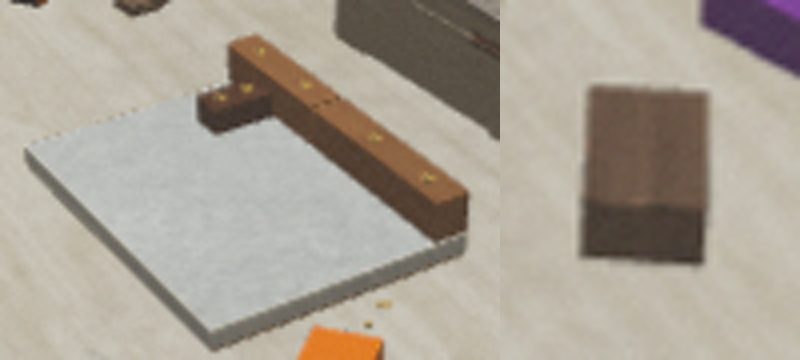

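Both crops confirm the dark, plain walnut block (top (313,179), scene (319,243)), and show the fence, stop and bed edges clearly. Next I'll turn the corners read from the crops into world points.

Run:
```python
from h import *
def cr(p,ox,oy,s,x0=0): p=np.array(p,float);return np.c_[(p[:,0]-x0+.5)/s-.5+ox,(p[:,1]+.5)/s-.5+oy]
def fit(P,name):
    P=P[:,:2];print(name,np.round(P,4).tolist(),'c',np.round(P.mean(0),4),'sides',np.round(np.linalg.norm(np.roll(P,-1,0)-P,axis=1),4),'ang',np.round(np.degrees(np.arctan2(*(np.roll(P,-1,0)-P).T[::-1])),1))
fit(plane("top",cr([(582,93),(706,163),(656,244),(533,178)],290,150,6,480),.026),"blk top")
fit(plane("scene",cr([(588,87),(709,93),(705,207),(585,203)],295,215,6,500),.026),"blk scene")
B=lambda n,p,z:plane(n,p,z)
t=lambda p:cr(p,125,125,4); s=lambda p:cr(p,200,120,4)
fit(B("top",t([(70,392),(460,335)]),.018),"bed near L,R top")
fit(B("scene",s([(27,150),(212,332)]),.018),"bed near L,R scene")
fit(B("top",t([(424,89),(145,128)]),.018),"fence-bed line top R, at stop")
fit(B("scene",s([(437,240),(272,118)]),.018),"fence-bed scene R, at stop")
fit(B("scene",s([(466,238)]),.018),"far right bed scene")
fit(B("top",t([(26,95),(416,38),(422,75),(33,133)]),.048),"fence top top")
fit(B("scene",s([(230,42),(251,36),(467,193),(437,207)]),.048),"fence top scene")
fit(B("top",t([(138,190),(136,130)]),.038),"stop top right face (near,far)")
# refine with subpixel mask of bed in scene/top
```

```text
blk top [[0.5997, -0.2277], [0.5661, -0.2741], [0.5349, -0.2497], [0.5664, -0.2037]] c [ 0.5668 -0.2388] sides [0.0574 0.0396 0.0558 0.041 ] ang [-125.9  141.9   55.6  -35.8]
blk scene [[0.5655, -0.2064], [0.5991, -0.229], [0.5655, -0.2744], [0.5332, -0.2541]] c [ 0.5658 -0.2409] sides [0.0405 0.0564 0.0382 0.0576] ang [ -33.9 -126.5  147.9   55.9]
bed near L,R top [[0.4975, 0.1793], [0.5103, -0.0564]] c [0.5039 0.0614] sides [0.236 0.236] ang [-86.9  93.1]
bed near L,R scene [[0.4971, 0.1743], [0.5112, -0.0601]] c [0.5042 0.0571] sides [0.2348 0.2348] ang [-86.6  93.4]
fence-bed line top R, at stop [[0.6655, -0.0476], [0.6572, 0.1262]] c [0.6614 0.0393] sides [0.174 0.174] ang [ 92.7 -87.3]
fence-bed scene R, at stop [[0.6697, -0.0456], [0.6542, 0.1303]] c [0.662  0.0423] sides [0.1766 0.1766] ang [ 95. -85.]
far right bed scene [[0.6858, -0.0524]] c [ 0.6858 -0.0524] sides [0.] ang [0.]
fence top top [[0.6757, 0.1916], [0.6884, -0.0462], [0.6647, -0.048], [0.6513, 0.188]] c [0.67   0.0714] sides [0.2382 0.0238 0.2363 0.0246] ang [ -87.  -175.9   93.2    8.5]
fence top scene [[0.6542, 0.1884], [0.6705, 0.1888], [0.6865, -0.0496], [0.6631, -0.0535]] c [0.6686 0.0685] sides [0.0164 0.239  0.0238 0.2421] ang [   1.4  -86.2 -170.6   92.1]
stop top right face (near,far) [[0.6126, 0.128], [0.6502, 0.1276]] c [0.6314 0.1278] sides [0.0376 0.0376] ang [ -0.6 179.4]
```

```bash
cat > plan.py <<'E'
import numpy as np,sys
from scipy.spatial.transform import Rotation as R
def yawof(rv): y=R.from_rotvec(rv).as_matrix()[:,1];return np.degrees(np.arctan2(y[1],y[0]))
def plan(p,yaw,wps):
    """yaw=world angle of tool y; tool z down; prints end-of-call tool shift/turn fractions"""
    p=np.array(p,float)
    for w,wy in wps:
        for _ in range(12):
            a=np.radians(yaw);Y=np.array([np.cos(a),np.sin(a),0]);Z=np.array([0,0,-1.]);X=np.cross(Y,Z)
            M=np.c_[X,Y,Z];d=M.T@(np.array(w)-p)/.12;r=-(wy-yaw)/120
            k=max(np.abs(d).max(),abs(r)/.35,1e-9)
            if k<.006:break
            k=max(1,k);d=np.round(d/k,3);r=round(r/k,3)
            p=p+M@d*.12;yaw-=r*120
            print(d,r,'->',np.round(p,3),round(yaw,1))
E
python3 - <<'E'
from plan import *
plan([.199,.6185,.2305],yawof([-.488,-3.103,.003]),[((.45,.35,.23),40),((.566,-.24,.20),-34.2)])
E
```

```text
[-1.    -0.556  0.002] 0.1 -> [0.293 0.518 0.23 ] 60.1
[-1.    -0.307  0.001] 0.091 -> [0.378 0.426 0.23 ] 49.2
[-0.868 -0.093  0.001] 0.077 -> [0.45 0.35 0.23] 40.0
[-1.    -0.551  0.057] 0.141 -> [0.476 0.216 0.223] 23.0
[-1.    -0.211  0.051] 0.126 -> [0.5   0.095 0.217] 7.9
[-1.     0.056  0.05 ] 0.124 -> [ 0.523 -0.023  0.211] -7.0
[-1.     0.327  0.053] 0.129 -> [ 0.548 -0.147  0.205] -22.4
[-0.661  0.438  0.039] 0.098 -> [ 0.566 -0.24   0.2  ] -34.2
```

apply_moves --increments '[[[-0.2,-0.11,0],0.02],[[-0.4,-0.22,0],0.04],[[-0.6,-0.33,0],0.06],[[-0.8,-0.44,0],0.08],[[-1,-0.556,0],0.1]]' --gripper 0.8

```text
t: 0.6
tool_pos: [0.2937, 0.5172, 0.2308]
tool_rot: [-0.812, -3.035, 0.001]
contact_force: [-0.5, 0.8, 0.4]
opening: 0.0683
finger_force: 0.0
```

apply_moves --increments '[[[-0.2,-0.06,0],0.02],[[-0.4,-0.12,0],0.04],[[-0.6,-0.18,0],0.06],[[-0.8,-0.24,0],0.075],[[-1,-0.307,0],0.091]]'

```text
t: 1.1
tool_pos: [0.3793, 0.4256, 0.2309]
tool_rot: [-1.096, -2.944, 0.001]
contact_force: [0.2, -0.4, -0.2]
opening: 0.0684
finger_force: 0.0
```

apply_moves --increments '[[[-0.2,-0.02,0],0.02],[[-0.4,-0.04,0],0.03],[[-0.6,-0.06,0],0.05],[[-0.8,-0.08,0],0.065],[[-0.868,-0.093,0],0.077]]'

```text
t: 1.6
tool_pos: [0.4531, 0.3471, 0.2311]
tool_rot: [1.337, 2.841, -0.001]
contact_force: [0.7, -0.1, -0.2]
opening: 0.0679
finger_force: 0.0
```

apply_moves --increments '[[[-0.2,-0.11,0.01],0.03],[[-0.4,-0.22,0.02],0.06],[[-0.6,-0.33,0.03],0.09],[[-0.8,-0.44,0.04],0.115],[[-1,-0.551,0.057],0.141]]'

```text
t: 2.1
tool_pos: [0.477, 0.2135, 0.2245]
tool_rot: [1.739, 2.616, 0.0]
contact_force: [1.2, 0.5, 0.2]
opening: 0.0688
finger_force: 0.0
```

apply_moves --increments '[[[-0.2,-0.04,0.01],0.025],[[-0.4,-0.08,0.02],0.05],[[-0.6,-0.12,0.03],0.075],[[-0.8,-0.16,0.04],0.1],[[-1,-0.211,0.051],0.126]]'

```text
t: 2.6
tool_pos: [0.501, 0.0936, 0.2183]
tool_rot: [2.067, 2.365, 0.0]
contact_force: [-0.7, 0.8, 0.8]
opening: 0.0686
finger_force: 0.0
```

apply_moves --increments '[[[-0.2,0.01,0.01],0.025],[[-0.4,0.02,0.02],0.05],[[-0.6,0.03,0.03],0.075],[[-0.8,0.04,0.04],0.1],[[-1,0.056,0.05],0.124]]'

```text
t: 3.1
tool_pos: [0.5241, -0.0245, 0.2122]
tool_rot: [-2.356, -2.078, 0.0]
contact_force: [1.3, -0.3, -0.6]
opening: 0.0683
finger_force: 0.0
```

apply_moves --increments '[[[-0.2,0.07,0.01],0.025],[[-0.4,0.13,0.02],0.05],[[-0.6,0.2,0.03],0.075],[[-0.8,0.26,0.04],0.1],[[-1,0.327,0.053],0.129]]'

```text
t: 3.6
tool_pos: [0.5485, -0.1485, 0.2058]
tool_rot: [-2.615, -1.741, 0.0]
contact_force: [-0.1, -0.0, 0.6]
opening: 0.0681
finger_force: 0.0
```

apply_moves --increments '[[[-0.2,0.13,0.01],0.025],[[-0.4,0.26,0.02],0.05],[[-0.6,0.39,0.03],0.075],[[-0.661,0.438,0.039],0.098],[[-0.661,0.438,0.039],0.098]]'

```text
t: 4.1
tool_pos: [0.5662, -0.242, 0.2007]
tool_rot: [2.78, 1.463, -0.002]
contact_force: [-0.1, 1.0, -0.2]
opening: 0.0679
finger_force: 0.0
```

Run:
```python
from h import *; from plan import *
s=robot.get_state();p=s['tool_pos'];y=yawof(s['tool_rot']);print(np.round(p,4),y,s['joint_positions'].round(2) if hasattr(s['joint_positions'],'round') else s['joint_positions'])
plan(p,y,[((.5663,-.2398,.055),-34.2),((.5663,-.2398,.005),-34.2)])
```

```text
[ 0.5662 -0.242   0.2007] -34.479569721173654 [ 0.15  0.45  0.28  1.69 -0.14  1.03 -0.13]
[ 0.013 -0.008  1.   ] -0.002 -> [ 0.566 -0.24   0.081] -34.2
[ 0.002 -0.001  0.214] -0.0 -> [ 0.566 -0.24   0.055] -34.2
[ 0.    -0.     0.417] -0.0 -> [ 0.566 -0.24   0.005] -34.2
```

apply_moves --increments '[[[0,0,0.2],0],[[0,0,0.4],0],[[0,0,0.6],0],[[0,0,0.8],0],[[0,0,1],0]]'

```text
t: 4.6
tool_pos: [0.567, -0.2372, 0.0804]
tool_rot: [-2.773, -1.474, -0.001]
contact_force: [-0.2, 1.0, 0.3]
opening: 0.0685
finger_force: 0.0
```

apply_moves --increments '[[[0,0,0.15],0],[[0,0,0.3],0],[[0,0,0.45],0],[[0,0,0.55],0],[[0,0,0.61],0]]'

```text
t: 5.1
tool_pos: [0.5663, -0.238, 0.007]
tool_rot: [-2.773, -1.472, 0.001]
contact_force: [0.2, 0.2, 0.0]
opening: 0.0684
finger_force: 0.0
```

apply_moves --increments '[[[0,0,0],0],[[0,0,0],0],[[0,0,0],0],[[0,0,0],0],[[0,0,0],0]]' --gripper 0 --squeeze 30

```text
t: 5.6
tool_pos: [0.5671, -0.2399, 0.0088]
tool_rot: [2.776, 1.47, 0.001]
contact_force: [0.6, 0.1, 2.2]
opening: 0.0393
finger_force: 31.9
```

apply_moves --increments '[[[0,0,0],0],[[0,0,0],0],[[0,0,0],0],[[0,0,0],0],[[0,0,0],0]]'

```text
t: 6.1
tool_pos: [0.567, -0.24, 0.0088]
tool_rot: [2.776, 1.47, 0.001]
contact_force: [-1.1, 0.3, 5.8]
opening: 0.0392
finger_force: 32.4
```

apply_moves --increments '[[[0,0,-0.2],0],[[0,0,-0.4],0],[[0,0,-0.6],0],[[0,0,-0.8],0],[[0,0,-1],0]]'

```text
t: 6.6
tool_pos: [0.5661, -0.2396, 0.1286]
tool_rot: [-2.776, -1.47, 0.001]
contact_force: [0.0, 0.1, -0.4]
opening: 0.0389
finger_force: 31.6
```

Run:
```python
from h import *; from plan import *
f=robot.grab_frame("scene")
s=robot.get_state();p=s['tool_pos'];y=yawof(s['tool_rot']);print(np.round(p,4),y,s['opening'],s['finger_force'])
cv2.imwrite("pics/lift.png",f[:,:,::-1])
p=[.5665,-.2404,p[2]]
plan(p,-34.2,[((.6046,.0917,.125),3.3)])
```

```text
[ 0.5686 -0.2408  0.133 ] -34.199291819741774 0.03967255908487032 31.67037069797516
[ 1.    -0.524  0.027] -0.127 -> [ 0.582 -0.106  0.13 ] -19.0
[ 1.    -0.22   0.024] -0.115 -> [0.596 0.016 0.127] -5.2
[0.633 0.015 0.015] -0.07 -> [0.605 0.092 0.125] 3.2
```

View pics/lift.png

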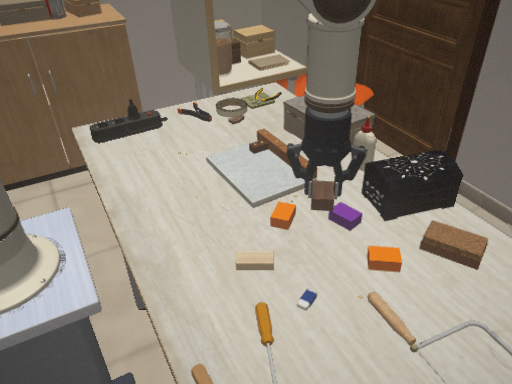

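The block is held level between the fingers at about (322,195). The other pieces haven't moved.

apply_moves --increments '[[[0.2,-0.1,0],-0.025],[[0.4,-0.2,0.01],-0.05],[[0.6,-0.31,0.02],-0.075],[[0.8,-0.42,0.02],-0.1],[[1,-0.524,0.027],-0.127]]'

```text
t: 7.15
tool_pos: [0.5816, -0.104, 0.1243]
tool_rot: [-2.554, -1.828, 0.001]
contact_force: [0.2, 0.5, 0.7]
opening: 0.0394
finger_force: 31.7
```

apply_moves --increments '[[[0.2,-0.04,0],-0.025],[[0.4,-0.09,0.01],-0.05],[[0.6,-0.13,0.02],-0.07],[[0.8,-0.17,0.02],-0.09],[[1,-0.22,0.024],-0.115]]'

```text
t: 7.65
tool_pos: [0.5963, 0.0187, 0.1219]
tool_rot: [2.315, 2.123, 0.0]
contact_force: [-0.2, 0.0, -0.8]
opening: 0.0393
finger_force: 31.7
```

apply_moves --increments '[[[0.2,0,0],-0.025],[[0.4,0.01,0.01],-0.05],[[0.55,0.015,0.015],-0.07],[[0.633,0.015,0.015],-0.07],[[0.633,0.015,0.015],-0.07]]'

```text
t: 8.15
tool_pos: [0.6045, 0.0945, 0.12]
tool_rot: [-2.154, -2.286, -0.001]
contact_force: [-0.1, 0.0, -0.7]
opening: 0.0395
finger_force: 31.7
```

Run:
```python
from h import *; from plan import *
f=robot.grab_frame("scene");g=robot.grab_frame("top")
s=robot.get_state();p=s['tool_pos'];y=yawof(s['tool_rot']);print(np.round(p,4),y,s['opening'],s['finger_force'])
a=cv2.resize(f[60:210,190:340],(400,400));b=cv2.resize(g[110:230,120:240],(400,400))
cv2.imwrite("pics/over.png",np.hstack([a,b])[:,:,::-1])
```

```text
[0.6045 0.0913 0.12  ] 3.1883327605126977 0.03949951788307825 31.68352246284485
```

View pics/over.png

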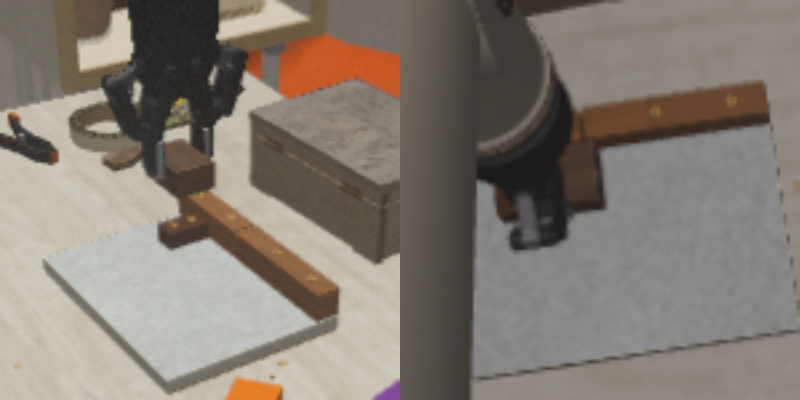

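apply_moves --increments '[[[0,0,0.18],0],[[0,0,0.36],0],[[0,0,0.54],0],[[0,0,0.66],0],[[0,0,0.72],0]]'

```text
t: 8.75
tool_pos: [0.6037, 0.0907, 0.0323]
tool_rot: [-2.159, -2.281, 0.004]
contact_force: [-0.4, 0.2, -0.6]
opening: 0.0393
finger_force: 31.7
```

apply_moves --increments '[[[0,0,0.02],0],[[0,0,0.04],0],[[0,0,0.055],0],[[0,0,0.065],0],[[0,0,0.065],0]]'

```text
t: 9.25
tool_pos: [0.6052, 0.0926, 0.0268]
tool_rot: [2.157, 2.283, 0.002]
contact_force: [-0.3, -0.0, 2.4]
opening: 0.0391
finger_force: 32.0
```

apply_moves --increments '[[[0.01,0,0],0],[[0.02,0,0],0],[[0.03,0,0],0],[[0.04,0,0],0],[[0.04,0,0],0]]'

```text
t: 9.75
tool_pos: [0.6052, 0.097, 0.0268]
tool_rot: [2.157, 2.282, 0.002]
contact_force: [0.3, -2.8, 4.8]
opening: 0.0389
finger_force: 32.3
```

apply_moves --increments '[[[0.005,0,0],0],[[0.01,0,0],0],[[0.015,0,0],0],[[0.02,0,0],0],[[0.02,0,0],0]]'

```text
t: 10.25
tool_pos: [0.6052, 0.0992, 0.0268]
tool_rot: [2.157, 2.282, 0.002]
contact_force: [-0.9, -2.0, 5.4]
opening: 0.0392
finger_force: 32.3
```

apply_moves --increments '[[[0.006,0,0],0],[[0.012,0,0],0],[[0.018,0,0],0],[[0.024,0,0],0],[[0.024,0,0],0]]'

```text
t: 10.75
tool_pos: [0.6051, 0.0999, 0.0268]
tool_rot: [2.157, 2.28, -0.001]
contact_force: [0.7, -5.2, 6.5]
opening: 0.0394
finger_force: 32.4
```

apply_moves --increments '[[[0,0,0],0],[[0,0,0],0],[[0,0,0],0],[[0,0,0],0],[[0,0,0],0]]' --gripper 0.66

```text
t: 11.25
tool_pos: [0.6037, 0.1029, 0.0258]
tool_rot: [-2.157, -2.284, 0.0]
contact_force: [0.2, -0.7, 0.1]
opening: 0.0564
finger_force: 0.0
```

apply_moves --increments '[[[0,0,-0.1],0],[[0,0,-0.25],0],[[0,0,-0.4],0],[[0,0,-0.55],0],[[0,0,-0.65],0]]'

```text
t: 11.75
tool_pos: [0.6049, 0.1026, 0.1063]
tool_rot: [2.157, 2.283, 0.003]
contact_force: [0.7, 0.2, -0.4]
opening: 0.0563
finger_force: 0.0
```

apply_moves --increments '[[[-0.06,-0.1,0],0],[[-0.12,-0.2,0],0],[[-0.12,-0.35,0],0],[[-0.12,-0.45,0],0],[[-0.12,-0.5,0],0]]' --gripper 0

```text
t: 12.25
tool_pos: [0.5438, 0.0849, 0.1042]
tool_rot: [-2.157, -2.284, 0.0]
contact_force: [0.4, -0.6, -0.1]
opening: 0.0001
finger_force: 0.0
```

Run:
```python
from h import *; from plan import *
f=robot.grab_frame("scene");g=robot.grab_frame("top")
s=robot.get_state();p=s['tool_pos'];y=yawof(s['tool_rot']);print(np.round(p,4),y,s['opening'],s['contact_force'])
a=cv2.resize(f[110:210,200:300],(400,400));b=cv2.resize(g[120:220,120:220],(400,400))
cv2.imwrite("pics/rel.png",np.hstack([a,b])[:,:,::-1])
```

```text
[0.5444 0.085  0.1042] 3.29203748684868 -0.0001670392135361856 [0.36626934 0.06811692 0.61680739]
```

View pics/rel.png

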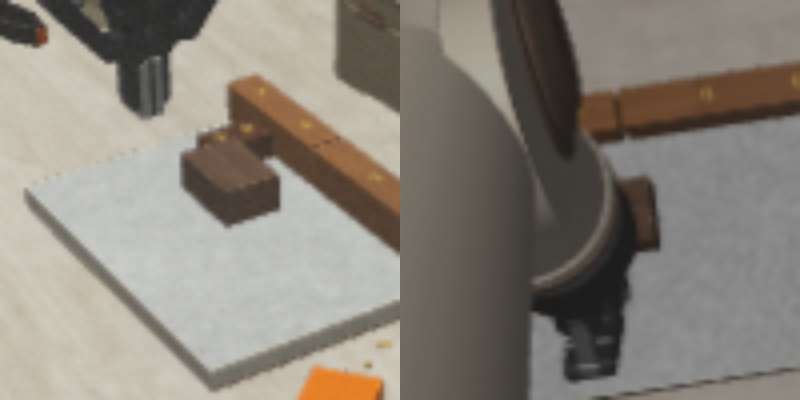

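The block lies flat on the bed at about (230,180) in the left crop, with its end at the stop and a gap to the fence. Next: lower the shut fingers behind it and push it to the fence.

apply_moves --increments '[[[0.05,0,0.1],0],[[0.09,0,0.25],0],[[0.09,0,0.4],0],[[0.09,0,0.55],0],[[0.09,0,0.645],0]]'

```text
t: 12.85
tool_pos: [0.5438, 0.0961, 0.0244]
tool_rot: [-2.156, -2.284, 0.002]
contact_force: [-1.2, 0.3, -0.1]
opening: -0.0004
finger_force: 0.0
```

apply_moves --increments '[[[0,0.04,0],0],[[0,0.08,0],0],[[0,0.12,0],0],[[0,0.16,0],0],[[0,0.2,0],0]]'

```text
t: 13.35
tool_pos: [0.5694, 0.097, 0.0273]
tool_rot: [2.157, 2.283, 0.002]
contact_force: [-1.8, 0.3, -0.2]
opening: -0.0
finger_force: 0.0
```

apply_moves --increments '[[[0,0.04,0],0],[[0,0.08,0],0],[[0,0.12,0],0],[[0,0.15,0],0],[[0,0.18,0],0]]'

```text
t: 13.85
tool_pos: [0.59, 0.0981, 0.0265]
tool_rot: [-2.157, -2.284, 0.0]
contact_force: [-1.5, 0.6, 1.0]
opening: -0.0002
finger_force: 0.2
```

apply_moves --increments '[[[0,0.02,0],0],[[0,0.04,0],0],[[0,0.06,0],0],[[0,0.08,0],0],[[0,0.08,0],0]]'

```text
t: 14.35
tool_pos: [0.5998, 0.0986, 0.0266]
tool_rot: [2.157, 2.283, 0.001]
contact_force: [0.3, -0.4, 0.6]
opening: 0.0001
finger_force: 0.0
```

apply_moves --increments '[[[0,0.01,0],0],[[0,0.02,0],0],[[0,0.03,0],0],[[0,0.03,0],0],[[0,0.03,0],0]]'

```text
t: 14.85
tool_pos: [0.6021, 0.0987, 0.0264]
tool_rot: [-2.157, -2.283, 0.002]
contact_force: [-4.3, -0.6, 2.9]
opening: 0.0001
finger_force: 2.2
```

apply_moves --increments '[[[0,0.01,0],0],[[0,0.02,0],0],[[0,0.03,0],0],[[0,0.03,0],0],[[0,0.03,0],0]]'

```text
t: 15.35
tool_pos: [0.6022, 0.0987, 0.0263]
tool_rot: [-2.153, -2.28, 0.01]
contact_force: [-13.8, -2.2, 11.8]
opening: -0.0
finger_force: 7.0
```

Run:
```python
from h import *
f=robot.grab_frame("scene")
cv2.imwrite("pics/push.png",cv2.resize(f[110:190,215:315],(750,600),interpolation=cv2.INTER_CUBIC)[:,:,::-1])
```

```text
(no output)
```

View pics/push.png

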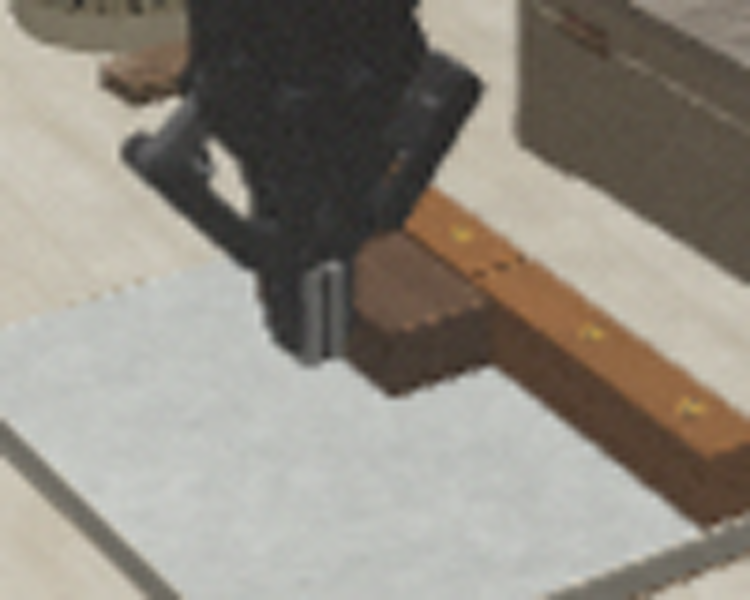

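The block sits flush along the fence, with the shut fingers at (320,310) behind it. To make sure of the stop end, I'll back off and nudge it from its free end.

apply_moves --increments '[[[0,-0.05,0],0],[[0,-0.12,0],0],[[0,-0.12,-0.15],0],[[0,-0.12,-0.3],0],[[0,-0.12,-0.4],0]]'

```text
t: 15.9
tool_pos: [0.5932, 0.0983, 0.0759]
tool_rot: [2.156, 2.282, 0.003]
contact_force: [0.7, 0.0, -0.2]
opening: -0.0004
finger_force: 0.0
```

apply_moves --increments '[[[-0.15,0.05,0],0],[[-0.3,0.15,0],0],[[-0.44,0.25,0],0],[[-0.46,0.345,0],0],[[-0.46,0.345,0],0]]'

```text
t: 16.4
tool_pos: [0.6385, 0.0441, 0.0748]
tool_rot: [2.158, 2.28, 0.002]
contact_force: [-0.5, -0.7, -0.1]
opening: 0.0
finger_force: 0.0
```

apply_moves --increments '[[[0,0,0.1],0],[[0,0,0.2],0],[[0,0,0.3],0],[[0,0,0.37],0],[[0,0,0.39],0]]'

```text
t: 16.9
tool_pos: [0.635, 0.0456, 0.0257]
tool_rot: [-2.155, -2.283, 0.004]
contact_force: [-0.6, -0.4, -0.1]
opening: 0.0001
finger_force: 0.0
```

apply_moves --increments '[[[0.025,0,0],0],[[0.05,0,0],0],[[0.075,0,0],0],[[0.1,0,0],0],[[0.1,0,0],0]]'

```text
t: 17.4
tool_pos: [0.6362, 0.0585, 0.0282]
tool_rot: [2.156, 2.285, 0.001]
contact_force: [-0.2, 0.6, 0.1]
opening: 0.0
finger_force: 0.0
```

apply_moves --increments '[[[0.01,0,0],0],[[0.02,0,0],0],[[0.03,0,0],0],[[0.03,0,0],0],[[0.03,0,0],0]]'

```text
t: 17.9
tool_pos: [0.6359, 0.06, 0.0279]
tool_rot: [2.158, 2.282, -0.001]
contact_force: [-0.2, -2.1, 1.4]
opening: 0.0003
finger_force: 1.5
```

apply_moves --increments '[[[0.01,0,0],0],[[0.02,0,0],0],[[0.02,0,0],0],[[0.02,0,0],0],[[0.02,0,0],0]]'

```text
t: 18.4
tool_pos: [0.6359, 0.06, 0.0279]
tool_rot: [2.158, 2.28, -0.003]
contact_force: [-0.4, -8.3, 2.5]
opening: -0.0003
finger_force: 3.6
```

The block is home against the stop: the push force rises and it doesn't move. Now lift, move over the block's top and press.

apply_moves --increments '[[[-0.04,0,0],0],[[-0.08,0,0],0],[[-0.08,0,-0.15],0],[[-0.08,0,-0.3],0],[[-0.08,0,-0.4],0]]'

```text
t: 18.9
tool_pos: [0.6367, 0.0547, 0.0768]
tool_rot: [2.157, 2.284, 0.002]
contact_force: [1.6, -0.6, -0.1]
opening: 0.0001
finger_force: 0.0
```

apply_moves --increments '[[[0.1,0,0],0],[[0.2,0,0],0],[[0.3,0,0],0],[[0.39,0,0],0],[[0.39,0,0],0]]'

```text
t: 19.4
tool_pos: [0.6326, 0.1044, 0.0749]
tool_rot: [-2.151, -2.287, -0.0]
contact_force: [0.3, -0.4, 0.4]
opening: -0.0
finger_force: 0.0
```

apply_moves --increments '[[[0,0,0.05],0],[[0,0,0.1],0],[[0,0,0.15],0],[[0,0,0.2],0],[[0,0,0.2],0]]'

```text
t: 19.9
tool_pos: [0.6326, 0.0998, 0.0503]
tool_rot: [-2.157, -2.282, 0.003]
contact_force: [-0.2, 0.0, -0.3]
opening: -0.0002
finger_force: 0.0
```

Run:
```python
from h import *
f=robot.grab_frame("scene");g=robot.grab_frame("top")
s=robot.get_state();print(np.round(s['tool_pos'],4))
a=cv2.resize(f[110:190,215:295],(400,400),interpolation=2);b=cv2.resize(g[120:200,130:210],(400,400),interpolation=2)
cv2.imwrite("pics/seat.png",np.hstack([a,b])[:,:,::-1])
```

```text
[0.6334 0.1002 0.0514]
```

View pics/seat.png

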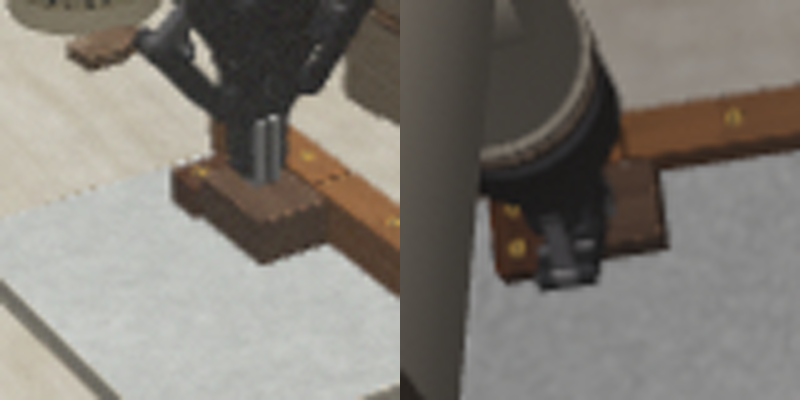

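The block sits flush at the fence and stop (left crop about (260,210)), with the shut fingertips just above the middle of its top. Press down in small steps.

apply_moves --increments '[[[0,0,0.02],0],[[0,0,0.04],0],[[0,0,0.06],0],[[0,0,0.07],0],[[0,0,0.07],0]]'

```text
t: 20.5
tool_pos: [0.6336, 0.1006, 0.0442]
tool_rot: [2.157, 2.284, 0.0]
contact_force: [-2.1, 0.6, 5.3]
opening: 0.0002
finger_force: 2.9
```

apply_moves --increments '[[[0,0,0.01],0],[[0,0,0.015],0],[[0,0,0.02],0],[[0,0,0.02],0],[[0,0,0.02],0]]'

```text
t: 21.0
tool_pos: [0.6337, 0.1006, 0.0441]
tool_rot: [-2.157, -2.284, -0.001]
contact_force: [-8.9, -1.8, 21.0]
opening: 0.0002
finger_force: 10.7
```

apply_moves --increments '[[[0,0.003,0.004],0],[[0,0.006,0.006],0],[[0,0.009,0.006],0],[[0,0.009,0.006],0],[[0,0.009,0.006],0]]'

```text
t: 21.5
tool_pos: [0.6338, 0.1006, 0.044]
tool_rot: [-2.157, -2.283, 0.002]
contact_force: [-12.0, -1.7, 29.1]
opening: -0.0002
finger_force: 14.4
```

apply_moves --increments '[[[0,0.004,0],0],[[0,0.008,0],0],[[0,0.01,0],0],[[0,0.01,0],0],[[0,0.01,0],0]]'

```text
t: 22.0
tool_pos: [0.6338, 0.1006, 0.044]
tool_rot: [-2.156, -2.282, 0.004]
contact_force: [-15.9, -1.5, 32.6]
opening: -0.0
finger_force: 15.9
```

apply_moves --increments '[[[0,0,0],0],[[0,0,0],0],[[0,0,0],0],[[0,0,0],0],[[0,0,0],0]]'

```text
t: 22.5
tool_pos: [0.6338, 0.1006, 0.044]
tool_rot: [-2.155, -2.282, 0.004]
contact_force: [-15.9, -1.6, 31.8]
opening: 0.0001
finger_force: 15.9
```

The push is steady: about 16 N toward the fence and 32 N down, with no slip. Handing in.

```bash
python3 -c "
from workcell import robot
print(robot.finish_job())"
```

```text
the job is handed in; nothing more can be done
None
```

The walnut block is flat on the bed, flush along the fence and against the stop; I handed the job in with the arm still pushing it about 32 N down and 16 N toward the fence, and I never touched the lime block or the eraser.

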